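# Set the handheld console on its stand and clamp it

### The job

Take the handheld game console out of the desktop organiser and set it, without dropping it, on the two narrow ledges of the metal stand, leaning flat against the back rest with its screen to the front. Slide the stand's end clamp in until the console is held snugly between the clamp and the fixed end stop. Leave the other things where they are.

Things in the scene. Friction and masses are not known exactly. Their poses are not given: they have to be found in the camera images.
- console: Handheld game console, dark grey slab 190 long, 88 high, 15 thick, 0.2 to 0.42 kg, two thumbsticks on its front. Starts standing on its long lower edge in a slot of the organiser, screen towards the robot. Origin: middle of the lower edge face. Own x: from screen to back; y: along the length; z: from lower edge up. Top edge at z = 88, plain for 55 either side of the middle.
- screen (a point): Centre of the console's black screen, on its front face: console x = -7.5, y = 0, z = 44 mm. The thumbsticks (17 mm wide, 8 mm proud) stand at y = 78, z = 62 and y = -78, z = 30 mm.
- rack: Wooden desktop organiser, fixed: base 172 (x) by 120 (y), floor 10 mm above the desk; six dividers 8 thick, 36 high above the floor, every 32 mm along x: five slots 24 wide. Console, tablet and game case stand in the slots at x = -64, 0 and 64 mm, in any order, lengthwise along y, about 45 mm free between them. Origin: centre of the underside; z up.
- stand: Aluminium console stand, fixed: base plate 150 x 180 x 8 mm carrying the tilted cradle. Its front looks along its own -x, roughly towards the robot. Origin on the desk, 15 mm in front of the base plate's centre; z up.
- cradle: Upper part of the stand, leaning back 22 deg (0.384 rad) from vertical. Origin: corner of ledges and back rest, mid-width, 80 mm above the desk. z: up along the back rest's face; x: from front to rear, rest face at x = 0; y: along the ledges, clamp on the -y side. A console properly clamped has its origin at x = -7.5, y = 0, z = 0 mm and its axes parallel to these.
- rest_top (a point): Middle of the back rest's top, cradle (0, 0, 72) mm, in the open: the rest is a fork of two arms 22 mm wide at cradle y = -45 and 45, reaching up to z = 72. Between them (68 mm) it is open above z = 22, so a finger has room behind the console.
- ledge_l (a point): Top of the ledge at cradle y = 45 mm, middle of its depth (x = -12, z = 0). Each ledge is 22 mm wide along y and reaches forward to x = -24, where a lip stands up 5 mm.
- ledge_r (a point): Top of the other, equal ledge, at cradle y = -45 mm (x = -12, z = 0).
- stop_face (a point): Centre of the inner face of the fixed end stop, at cradle (-7.5, 95, 28) mm: a wall 8 mm thick on the +y side, from cradle x = -20 to 6 and z = 2 to 50 mm.
- clamp (a joint): Slide of the end clamp along the cradle's +y, in m. 0: fully open, inner face at cradle y = -140 mm; 0.045: inner face at y = -95, just touching a console that rests against the end stop; end of travel 0.055. Stiff (about 3 N), stays where it is left. Starts at 0 to 0.025.
- clamp_face (a point): Centre of the clamp's inner face, at cradle x = -7.5, z = 28 mm. The clamp is a wall 8 mm thick (outer face 8 mm farther to cradle -y), from x = -20 to 6 and z = 2 to 50 mm, free on its outer side, where it can be pushed. Its rail runs below z = -3 mm.
- tablet: Tablet standing in the organiser: slab 178 x 108 x 12 mm, no thumbsticks. Bystander. Origin: middle of its lower edge.
- game_case: Grey plastic game case with a paper sleeve standing in the organiser: 170 x 105 x 14 mm. Bystander. Origin: middle of its lower edge.
- mouse: Black computer mouse, 118 x 60 x 36 mm, on the desk mat by the keyboard. Bystander. Origin: centre of its underside.
- phone: Black phone lying on the desk between organiser and stand, 158 x 75 x 9 mm. Bystander. Origin: centre of its underside.
- gamepad: White gamepad on the far part of the desk, 155 x 100 x 60 mm. Bystander. Origin: centre of its underside.
- mug: White mug on a cork coaster at the far part of the desk, 82 mm wide, 95 mm high. Bystander. Origin: centre of its underside.
Mind the look-alikes: they are no part of the job. What is shaped like the console but orange is not meant.

How it is judged (in metres and radians):
At the end, for the whole second after the job is handed in: The console rests on both ledges, flat against the back rest (within about 4 mm and 4 degrees), upright with its screen to the front; its end is within 4 mm of the fixed end stop and the clamp's face is within 3 mm of its other end; it is at rest (x of console in the frame of cradle between -0.0125 and -0.0045 m and y of console in the frame of cradle between -0.004 and 0.004 m and z of console in the frame of cradle between -0.004 and 0.004 m and angle between the z axis of console and the z axis of cradle, either way round below 0.07 rad and x of screen in the frame of cradle below -0.011 m and y of clamp_face in the frame of console above -0.098 m and linear speed of console below 0.02 m/s and angular speed of console below 0.1 rad/s); the robot touches nothing.
It fails at once if the console is dropped (it falls freely by more than about 10 mm) (linear speed of console above 0.45 m/s and contact force between the fingers and console below 0.05 N).
It fails at once if another thing on the desk or in the organiser is moved by more than 25 mm (distance of any of tablet, game_case, mouse, phone, gamepad, mug from where it was at the start of the episode above 0.025 m).
It also fails if it takes over 51 s, if anything falls off the work surface, if the arm or the gripper's body presses on something with over 40 N, if the wrist force passes 120 N, or if a joint passes its speed limit or range.

### The arm

A 7-joint arm with a two-finger parallel gripper is mounted at the origin on the work surface. World frame = base frame: x ahead of the robot, y to its left, z up, the work surface at z = 0. Lengths are in mm, angles in degrees, forces in N, time in s.
With the tool pointing down it reaches from about 425 to 875 mm from the base axis. Payload 4.7 kg.
Tool frame: the origin (TCP) lies where the fingers leave the gripper's body, on its centre line; the fingertips stand 73 mm ahead of it and the grasp point (between the pads) lies pinch_z ahead of it (pinch_z is the distance from the TCP to the grasp point, in mm); z points along the fingers, y is the line along which they close (so a half turn about z gives the same grasp; the last joint's range is limited). The gripper opens to 85 mm and grips with 20 to 120 N. Pads are 22 mm wide; open, the fingers measure 114 mm over their backs; the gripper's body (76 mm by 85 mm) begins 54 mm behind the grasp point. The pads swing forward as they close: fully open they stand 13 mm farther back than shut.
Start: joints at [64.635, 18.392, -4.016, 83.108, 1.295, 78.541, -3.26], TCP at [286.685, -583.377, 303.949] pointing down, gripper open.
Joint ranges: [-163.93, 163.93], [-17.29, 119.83], [-79.2, 71.16], [3.27, 140.29], [-89.18, 269.18], [5.43, 117.66], [-154.24, 154.24]. Speed limits (degrees/s): [147.25, 147.25, 180, 180, 180, 180, 180].

### API

Orientations are given as [roll, pitch, yaw] about the fixed x, y, z axes, in that order (R = Rz(yaw) Ry(pitch) Rx(roll)).
In Python, from bench import * gives the robot as it stands.
- The arm moves only by the tool play_rows, never from a script. Its argument "deltas" is a list of rows, each a list of 2 entries, a list of its own where there are three numbers: the shift along the tool's x, y, z in mm, then the turn, a rotation vector about the tool's x, y, z in rad. A call has 1 to 8 rows; each row is the pose to reach, as a shift and turn from the pose commanded when the call began, along the tool's axes at that moment; what a row does not reach only later rows make up. A row lasts 1/8 s, in which the tool goes at most 62.5 mm and 10.7 degrees, less where a joint would pass 70% of its speed; a pose out of reach is approached as far as the arm can. A call with a gripper value outside its range is refused whole. "jaw" is the opening, from 0 (shut) to 1 (fully open), set as the call begins (left out, the last holds). The fingers move at their own pace and stop on an object; the grip force is fixed at half the most. Time passes only in rows, so rows that repeat a pose let the fingers close. It gives the time, the measured TCP pose, the force, the opening and the grip force at its end, in the units of the state.
- observe(): the state, without advancing time (a new reading comes with each control period).
- get_image(name): name is "scene" or "top" or "wrist"; returns the picture (384x512x3 uint8, red, green, blue); there is no depth.
- camera_model(name): a dict with "fx", "fy", "cx", "cy" (pixels), "origin" and "orientation" of the camera in the world. Camera axes: x right, y down, z forward; pixel columns grow to the right and rows downward; lengths in mm; the calibration is good to about 2 mm. A picture is of the moment at which its call begins: read the wrist's pose just before it. camera_model takes no time and is no camera call; for the wrist camera it gives the pose at the moment of the call.
- sign_off(): hands the job in; it is judged then, once.
The state is a dict: "t": time; "joint_pos": joint angles; "dq": joint speeds; "joint_efforts": joint torques, N m; "position": TCP position; "ee_rot": TCP orientation; "contact_force": force on the tool from outside, world axes, zero at the start; "torque": the same for the moment, N m; "opening": finger opening in mm; "gripper_force": force on a finger pad.
Only numpy, scipy, OpenCV 4.12 (cv2) and the standard library are available. Lean on these libraries where they do the work, as an engineer would, in place of code of your own. Each camera call takes 0.05 s, during which the arm holds its last target. There are 200 camera calls.

## Working session

There is one attempt and no reset: what is moved stays moved. The work goes in short steps, Python scripts to look and compute and a tool call to move; the robot and the scene stay as the last step left them, time stands still between calls to the robot, and variables do not carry over. Pictures are saved under pics/ and viewed, at most 10 in all, crops included, and the job is handed in when it is done.

Besides the shell and the picture viewer there is one more tool, called as a command line: name --argument value ..., lists and objects as JSON in quotes. play_rows: Moves the arm, as the interface text tells. Its arguments: {"type":"object","properties":{"deltas":{"type":"array"},"jaw":{"type":"number"}},"required":["deltas"]}

```bash
mkdir -p pics
cat > h.py <<'E'
from bench import *
import numpy as np, cv2
from scipy.spatial.transform import Rotation as R
def rot(o):
    o=np.array(o,float)
    return o if o.shape==(3,3) else R.from_euler('xyz',o,degrees=True).as_matrix()
E
python3 - <<'E'
from h import *
s=observe();print({k:np.round(v,2).tolist() for k,v in s.items()})
for n in("scene","top","wrist"):
    print(n,camera_model(n)); cv2.imwrite(f"pics/{n}0.png",get_image(n)[:,:,::-1])
a=[cv2.imread(f"pics/{n}0.png") for n in("scene","top")]
E
```

```text
{'t': 0.0, 'joint_pos': [64.64, 18.44, -4.02, 83.18, 1.29, 78.54, -3.26], 'dq': [-0.04, -0.0, -0.02, -0.04, 0.03, -0.04, -0.02], 'joint_efforts': [-0.0, -49.36, -0.38, -31.43, 0.01, 0.01, 0.0], 'position': [286.47, -583.0, 302.82], 'ee_rot': [-179.89, 0.0, 26.17], 'contact_force': [0.42, 0.04, 1.12], 'torque': [0.03, -0.03, -0.04], 'gripper_force': 0.0, 'opening': 85.31}
scene {'fx': 356.86134727386417, 'fy': 356.86134727386417, 'cx': 256.3344904949178, 'cy': 193.1634210116103, 'origin': array([1373.4324306 ,  390.04426094,  807.36891181]), 'orientation': array([-124.60283282,   -1.1977188 ,  122.8948596 ])}
top {'fx': 418.3411297661284, 'fy': 418.3411297661284, 'cx': 263.27756705066014, 'cy': 191.65203348032287, 'origin': array([ 232.26097007, -160.16654143, 1596.29684769]), 'orientation': array([-168.6554247 ,    0.29999726,  -90.58706564])}
wrist {'fx': 294.3008762416187, 'fy': 294.3008762416187, 'cx': 249.53609242746882, 'cy': 190.0400509323648, 'origin': array([ 354.65752759, -548.59914042,  373.88057427]), 'orientation': array([ 1.62412105e+02,  7.79250653e-02, -6.38344590e+01])}
```

View pics/scene0.png

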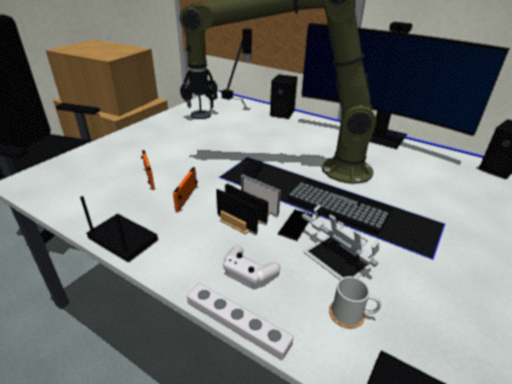

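View pics/top0.png

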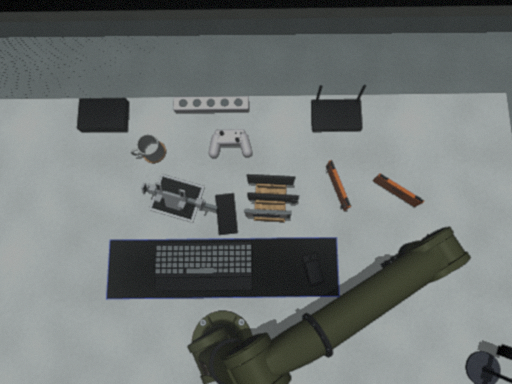

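The scene view shows the organiser at about (248,208) with its three slabs, and the stand at about (340,245). In the top view the organiser is at (271,198): grey slab nearest the robot, and two dark ones at rows 198 and 181. The stand is at (180,197) and the phone at (227,213). Next I get rough positions, then a closer look with the wrist camera.

```bash
cat >> h.py <<'E'
def ray(cm,uv):
    d=np.array([(uv[0]-cm['cx'])/cm['fx'],(uv[1]-cm['cy'])/cm['fy'],1.]); d=rot(cm['orientation'])@d
    return np.array(cm['origin'],float),d/np.linalg.norm(d)
def onz(cm,uv,z):
    o,d=ray(cm,uv); return o+d*(z-o[2])/d[2]
def tri(cms,uvs):
    A=np.zeros((3,3));b=np.zeros(3);L=[ray(c,u) for c,u in zip(cms,uvs)]
    for o,d in L: P=np.eye(3)-np.outer(d,d);A+=P;b+=P@o
    x=np.linalg.solve(A,b); return x,[float(np.linalg.norm((np.eye(3)-np.outer(d,d))@(x-o))) for o,d in L]
def proj(cm,p):
    q=rot(cm['orientation']).T@(np.array(p,float)-cm['origin']); return np.array([cm['cx']+cm['fx']*q[0]/q[2],cm['cy']+cm['fy']*q[1]/q[2]])
def delta(p,Rw):
    "shift/turn (tool axes) from present commanded(~measured) pose to TCP pose p,Rw"
    s=observe();R0=rot(s['ee_rot'])
    return np.round(R0.T@(np.array(p)-s['position']),1),np.round(R.from_matrix(R0.T@Rw).as_rotvec(),4)
E
python3 - <<'E'
from h import *
c=camera_model("top")
for n,uv,z in(("rack",(271,198),60),("stand",(180,197),8),("phone",(227,213),9),("standtop",(180,195),80),("farslab",(271,181),98),("mid",(273,198),98),("near",(268,214),115)): print(n,onz(c,uv,z).round())
print(delta([420,-200,400],R.from_euler('xyz',[180,0,0],degrees=True).as_matrix()))
E
```

```text
rack [ 516. -184.   60.]
stand [534. 167.   8.]
phone [469. -15.   9.]
standtop [527. 152.  80.]
farslab [ 572. -184.   98.]
mid [ 509. -191.   98.]
near [ 448. -171.  115.]
(array([ 288.7, -285.1,  -96.5]), array([-1.400e-03,  4.000e-04,  4.569e-01]))
```

Run:
```python
from h import *
print(delta([500,-150,400],R.from_euler('xyz',[180,0,90],degrees=True).as_matrix()))
```

```text
(array([ 382.6, -294.7,  -96.5]), array([-1.3000e-03, -7.0000e-04, -1.1139e+00]))
```

play_rows --deltas '[[[45,-35,-12],[0,0,-0.14]],[[90,-70,-24],[0,0,-0.28]],[[140,-108,-36],[0,0,-0.42]],[[190,-146,-48],[0,0,-0.56]],[[240,-184,-60],[0,0,-0.7]],[[290,-222,-72],[0,0,-0.84]],[[336,-258,-84],[0,0,-0.98]],[[382,-295,-96],[0,0,-1.114]]]' --jaw 0.55

```text
t: 1.15
position: [499.5, -148.8, 400.1]
ee_rot: [180.0, 0.0, 90.2]
contact_force: [0.4, 0.4, 0.0]
opening: 46.9
gripper_force: 0.0
```

play_rows --deltas '[[[0,0,0],[0,0,0]],[[0,0,0],[0,0,0]]]'

```text
t: 1.4
position: [498.9, -151.0, 399.5]
ee_rot: [-180.0, 0.0, 90.0]
contact_force: [0.2, -0.0, 0.1]
opening: 47.1
gripper_force: 0.0
```

```bash
cat >> h.py <<'E'
import pickle
def snap(n):
    c=camera_model("wrist");im=get_image("wrist")[:,:,::-1].copy();cv2.imwrite(f"pics/{n}.png",im);pickle.dump(c,open(f"pics/{n}.pkl","wb"));return im,c
def load(n): return cv2.imread(f"pics/{n}.png"),pickle.load(open(f"pics/{n}.pkl","rb"))
E
python3 - <<'E'
from h import *
s=observe();print(s['t'],s['position'],s['ee_rot'],s['opening'],s['joint_pos'])
snap("w1")
print(camera_model("wrist"))
E
```

```text
1.4 [ 498.8892223  -151.04286982  399.45406606] [-1.79956946e+02  3.80346039e-02  8.99790589e+01] 47.08221525189192 [ 41.57740522   2.16779364 -28.35526597  91.4437344    1.07805452
  86.68216749  13.15531473]
{'fx': 294.3008762416187, 'fy': 294.3008762416187, 'cx': 249.53609242746882, 'cy': 190.0400509323648, 'origin': array([497.82488542, -74.35572362, 470.16767064]), 'orientation': array([ 1.62410264e+02,  1.17244844e-01, -1.37385884e-01])}
```

View pics/w1.png

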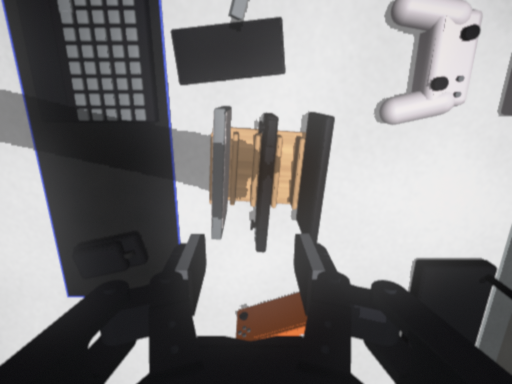

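The wrist view shows three slabs. The middle one spans (268,113) to (260,250), is the longest, and has a thumbstick bump on its left (robot-facing) side near (252,222). It is the console. I take more views towards the stand.

play_rows --deltas '[[[50,0,0],[0,0,0]],[[100,0,0],[0,0,0]],[[130,0,0],[0,0,0]],[[130,0,0],[0,0,0]],[[130,0,0],[0,0,0]]]'

```text
t: 2.08
position: [499.0, -23.2, 399.4]
ee_rot: [-180.0, 0.0, 89.8]
contact_force: [0.1, -0.3, 0.4]
opening: 46.8
gripper_force: 0.0
```

```bash
python3 -c "
from h import *
snap('w2')"
```

play_rows --deltas '[[[50,0,0],[0,0,0]],[[110,0,0],[0,0,0]],[[170,0,0],[0,0,0]],[[200,0,0],[0,0,0]],[[200,0,0],[0,0,0]],[[200,0,0],[0,0,0]]]'

```text
t: 2.88
position: [500.0, 176.8, 399.4]
ee_rot: [-180.0, 0.1, 89.8]
contact_force: [-0.7, -1.2, -0.4]
opening: 46.9
gripper_force: 0.0
```

```bash
python3 -c "
from h import *
snap('w3')
for i in (2,3):
    c=load(f'w{i}')[1];print(c['origin'])
a=cv2.imread('pics/w2.png')
b=cv2.imread('pics/w3.png')
cv2.imwrite('pics/w23.png',np.vstack([cv2.resize(a[90:384,120:400],None,fx=1.9,fy=1)[:0],cv2.resize(b[20:320,60:460],(800,600),interpolation=cv2.INTER_CUBIC)]))"
```

```text
[498.32495201  54.48483976 470.2899974 ]
[499.31113153 254.46919186 470.22417877]Traceback (most recent call last):
  File "<string>", line 8, in <module>
    cv2.imwrite('pics/w23.png',np.vstack([cv2.resize(a[90:384,120:400],None,fx=1.9,fy=1)[:0],cv2.resize(b[20:320,60:460],(800,600),interpolation=cv2.INTER_CUBIC)]))
                               ~~~~~~~~~^^^^^^^^^^^^^^^^^^^^^^^^^^^^^^^^^^^^^^^^^^^^^^^^^^^^^^^^^^^^^^^^^^^^^^^^^^^^^^^^^^^^^^^^^^^^^^^^^^^^^^^^^^^^^^^^^^^^^^^^^^^
    return _nx.concatenate(arrs, 0, dtype=dtype, casting=casting)
           ~~~~~~~~~~~~~~~^^^^^^^^^^^^^^^^^^^^^^^^^^^^^^^^^^^^^^^
ValueError: all the input array dimensions except for the concatenation axis must match exactly, but along dimension 1, the array at index 0 has size 532 and the array at index 1 has size 800
```

View pics/w2.png

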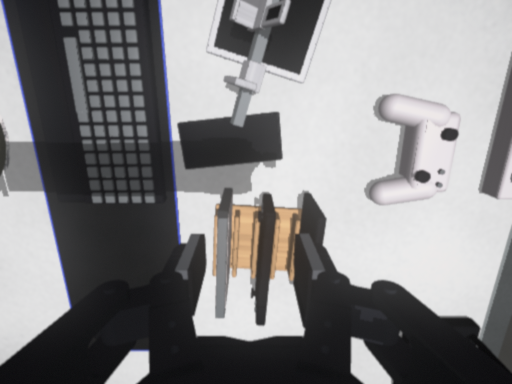

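w2 shows the console's top edge from (267,196) to (262,322). The stand is cut off at the top, with the clamp's rail end at (240,120). I enlarge w3 to read the stand.

```bash
python3 -c "
from h import *
b=cv2.imread('pics/w3.png')
cv2.imwrite('pics/w3z.png',cv2.resize(b[60:285,130:430],(800,600),interpolation=cv2.INTER_CUBIC))"
```

```text
(no output)
```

View pics/w3z.png

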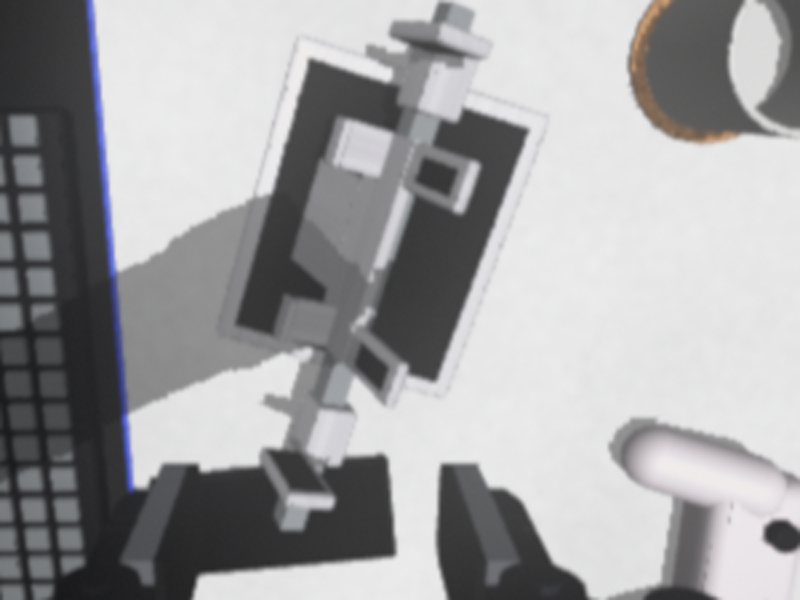

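w3z shows the base plate's corners at about (300,38), (548,118), (443,398) and (218,335), and the end stop at (440,38). The clamp wall is at (297,480) and the two fork arms at (440,175) and (380,365). I take a shifted view for heights and compute.

play_rows --deltas '[[[-30,-40,0],[0,0,0]],[[-60,-80,0],[0,0,0]],[[-60,-80,0],[0,0,0]],[[-60,-80,0],[0,0,0]]]'

```text
t: 3.42
position: [419.6, 118.3, 400.2]
ee_rot: [179.9, 0.0, 89.8]
contact_force: [-0.1, -0.1, 0.5]
opening: 47.0
gripper_force: 0.0
```

```bash
cat > m.py <<'E'
from h import *
im3,c3=load('w3'); im4,c4=load('w4')
f=lambda u,v:(130+u/2.6667-.3,60+v/2.6667-.3)
pl=[onz(c3,f(*p),8)[:2] for p in((300,38),(548,118),(443,398),(218,335))]
print(np.round(pl,1)); L=[np.linalg.norm(pl[i]-pl[(i+1)%4]) for i in range(4)];print("sides",np.round(L))
ctr=np.mean(pl,0); ydir=(pl[0]+pl[1]-pl[2]-pl[3]);xdir=(pl[1]+pl[2]-pl[0]-pl[3])
print("ctr",ctr.round(1),"yaw by y",np.degrees(np.arctan2(-ydir[0],ydir[1])).round(1),"by x",np.degrees(np.arctan2(xdir[1],xdir[0])).round(1))
# features, guessed heights -> LK
feats={"stopTopL":(392,30,125),"stopTopR":(490,45,125),"armL_top_in":(478,160,148),"armL_fr":(462,212,148),"armR_tip":(390,403,148),"armR_r":(407,362,148),"clampR":(334,490,125),"clampL":(263,453,125),"plate1":(548,118,8),"plate2":(443,398,8),"plate4":(300,38,8),"phone":(387,456,9)}
p3=np.float32([f(*v[:2]) for v in feats.values()])
g=np.float32([proj(c4,onz(c3,p,v[2])) for p,v in zip(p3,feats.values())])
G3,G4=[cv2.cvtColor(i,cv2.COLOR_BGR2GRAY) for i in(im3,im4)]
q,st,er=cv2.calcOpticalFlowPyrLK(G3,G4,p3.reshape(-1,1,2),g.reshape(-1,1,2).copy(),winSize=(13,13),maxLevel=1,flags=cv2.OPTFLOW_USE_INITIAL_FLOW)
q=q.reshape(-1,2)
for n,a,b,gg,s,e in zip(feats,p3,q,g,st.ravel(),er.ravel()):
    X,r=tri([c3,c4],[a,b]); print(n,s,round(float(e),1),np.round(b-gg,1),X.round(1),np.round(r,1))
E
python3 -c "
from h import *
snap('w4')"; python3 m.py
```

```text
[[488.  286. ]
 [627.7 243.3]
 [575.8  74. ]
 [435.6 115.9]]
sides [146. 177. 146. 178.]
ctr [531.8 179.8] yaw by y -17.1 by x -16.8
stopTopL 1 14.0 [-8.5  5.8] [531.5 284.1  86.9] [0.3 0.3]
stopTopR 1 4.6 [0.9 0.5] [568.8 274.6 126.8] [0.5 0.5]
armL_top_in 1 107.0 [ -0.6 -38.5] [538.9 243.6 214.8] [12.7 12.7]
armL_fr 1 129.7 [5.4 2.8] [556.6 209.1 158.1] [2.7 2.7]
armR_tip 1 14.1 [-3.1  8.9] [533.7 112.6 121.4] [3.4 3.4]
armR_r 1 96.3 [ 24.7 -57.8] [513.6 194.9 270.1] [11.4 11.4]
clampR 1 75.6 [0.3 0.4] [505.3  71.4 125.2] [0.3 0.3]
clampL 1 37.8 [-7.9  9.5] [467.4  62.2  67.6] [2.4 2.4]
plate1 1 3.5 [ 6.2 -0.5] [620.  242.3  40.4] [2.2 2.2]
plate2 1 3.8 [ 0.1 -0.5] [575.2  75.2  10.5] [0.3 0.3]
plate4 1 2.2 [-0.5 -0. ] [487.8 286.4   5.7] [0.2 0.2]
phone 1 8.3 [-0.6  0.3] [541.7  32.2   4.2] [0.1 0.1]
```

```bash
python3 -c "
from h import *
b=cv2.imread('pics/w4.png')
cv2.imwrite('pics/w4z.png',cv2.resize(b[0:225,200:500],(800,600),interpolation=cv2.INTER_CUBIC))"
```

```text
(no output)
```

View pics/w4z.png

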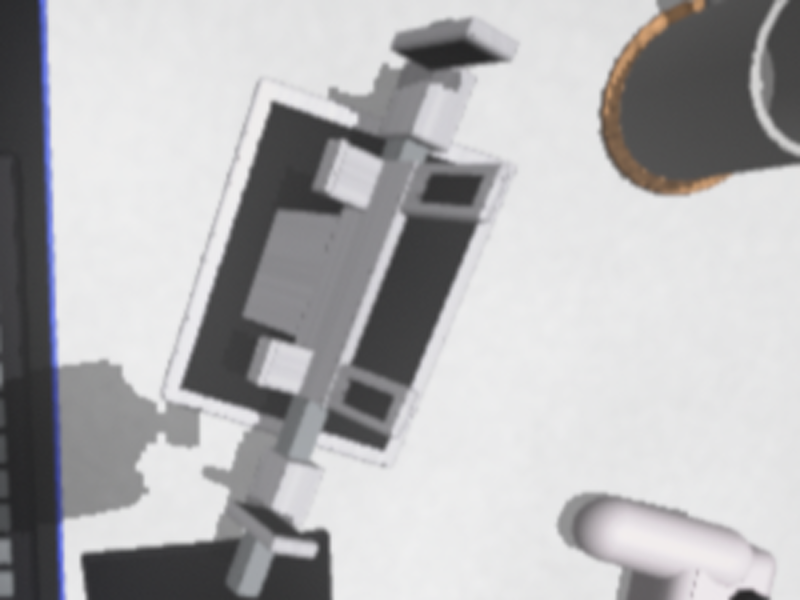

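w4z shows the ledges at (345,170) and (280,362), fork arm tops at about (503,190) and (402,405), the stop's outer corner at (517,45), and the clamp at (270,530). I triangulate these against w3 and compare with the assumed stand frame.

```bash
cat > m2.py <<'E'
from h import *
c3=load('w3')[1];c4=load('w4')[1]
f=lambda p:(130+p[0]/2.6667-.3,60+p[1]/2.6667-.3); g=lambda p:(200+p[0]/2.6667-.3,p[1]/2.6667-.3)
Rs=R.from_euler('z',-17,degrees=True).as_matrix(); Rc=Rs@R.from_euler('y',22,degrees=True).as_matrix(); O=np.array([517.5,184.2,80])
if __name__=="__main__":
    for n,a,b in(("stopTopR",(490,45),(517,45)),("armLa",(478,160),(515,165)),("armLb",(462,212),(488,221)),("armRa",(407,362),(413,378)),("armRb",(388,405),(390,435)),("ledLa",(345,118),(335,140)),("ledLb",(330,165),(315,190)),("ledRa",(285,293),(265,338)),("ledRb",(275,335),(250,380)),("clampEnd",(334,490),(316,548)),("clampL",(263,453),(237,503)),("railend",(280,527),(228,587))):
        X,r=tri([c3,c4],[f(a),g(b)]); print(n,X.round(1),"resid",np.round(r[0],1),"cradle",(Rc.T@(X-O)).round(1))
    pl=[onz(c4,g(p),8)[:2] for p in((262,77),(515,163),(388,467),(163,400))]
    print(np.mean(pl,0),[np.linalg.norm(pl[i]-pl[(i+1)%4]).round(1) for i in range(4)])
    y=pl[0]-pl[3];print(np.degrees(np.arctan2(-y[0],y[1])))
    y=pl[1]-pl[2];print(np.degrees(np.arctan2(-y[0],y[1])))
E
python3 m2.py
python3 - <<'E'
from h import *
# console: dark slab between wood, edges in w1,w2 : print rows dark spans near middle slab
for n,r0,r1,u0,u1 in(("w1",108,256,240,290),("w2",190,328,240,290)):
    im,c=load(n); hsv=cv2.cvtColor(im,cv2.COLOR_BGR2HSV)
    m=((hsv[...,2]<75)).astype(np.uint8)
    print(n)
    for v in range(r0,r1,6):
        print(v,''.join('#' if x else '.' for x in m[v,u0:u1]),end='\n')
E
```

```text
stopTopR [568.9 275.  125.1] resid 0.1 cradle [  4.1 101.9  50.3]
armLa [562.3 230.  150.7] resid 1.0 cradle [ 0.8 56.9 76.5]
armLb [557.2 209.7 146.3] resid 0.1 cradle [ 3.4 35.9 72.9]
armRa [534.9 147.5 149.1] resid 2.0 cradle [ -0.5 -30.   74.3]
armRb [528.8 123.6 142.6] resid 0.4 cradle [  3.  -54.6  68.7]
ledLa [510.3 246.   85.4] resid 0.6 cradle [-25.2  57.   -4.3]
ledLb [503.  224.8  85.6] resid 1.1 cradle [-26.   34.6  -4.5]
ledRa [481.7 160.5  87. ] resid 1.2 cradle [-27.9 -33.2  -3.7]
ledRb [475.8 139.7  88.2] resid 0.2 cradle [-28.  -54.8  -2.5]
clampEnd [506.4  63.5 113.5] resid 2.0 cradle [  10.3 -118.6   40.3]
clampL [469.4  82.4 105.8] resid 0.1 cradle [ -24.7 -111.4   17.9]
railend [473.4  18.4  65.5] resid 2.4 cradle [  11.3 -171.5  -11.1]
[531.34233152 180.67050557] [np.float64(145.7), np.float64(178.4), np.float64(143.6), np.float64(178.5)]
-16.51038035734868
-17.211120557009973
w1
108 ..................................................
114 .........................######...................
120 .........................#####....................
126 ................
[... 1757 characters left out ...]
........##############..................
256 ..................#############...................
262 .................##############...................
268 .................#############....................
274 .................############.....................
280 ................############......................
286 ................############......................
292 ............###############.......................
298 ................###########.......................
304 ................##########........................
310 ................#########.........................
316 .................########.........................
322 .................#######..........................
```

The cradle fit is confirmed: the arms and ledges land within about 2 mm of nominal. Next, the console's top edge.

Run:
```python
from h import *
a=cv2.imread('pics/w1.png')[105:255,220:320];b=cv2.imread('pics/w2.png')[185:335,220:320]
g=lambda i:np.clip(cv2.resize(i,(400,600),interpolation=cv2.INTER_CUBIC).astype(float)*1.8+10,0,255)
cv2.imwrite('pics/cz.png',np.hstack([g(a),g(b)]))
```

```text
[ WARN:0@0.123] global loadsave.cpp:1063 imwrite_ Unsupported depth image for selected encoder is fallbacked to CV_8U.
```

View pics/cz.png

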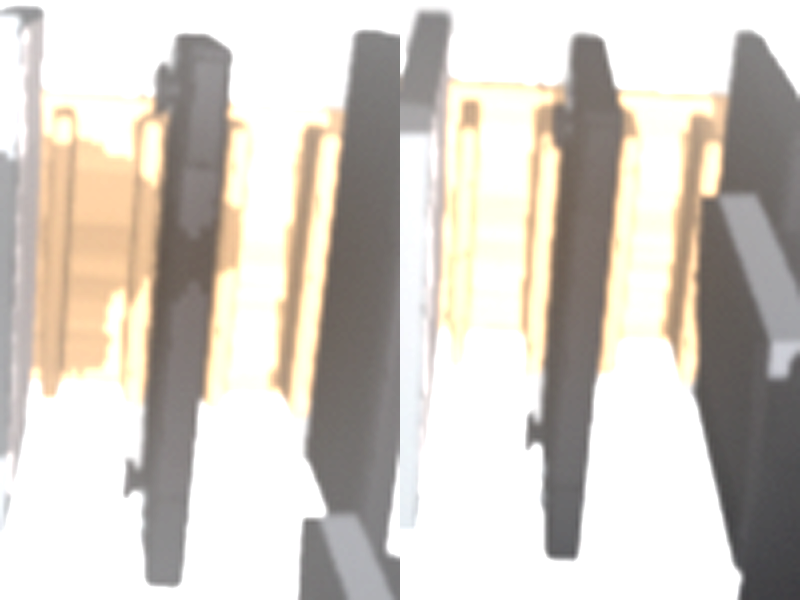

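The magnified pair (left w1, right w2) shows both thumbsticks on the robot-facing side, so the screen faces the robot. The -y end's top is at (163,585) and (161,557), and the back corner of the +y end is at (230,50) and (218,110).

Run:
```python
from h import *
c1=load('w1')[1];c2=load('w2')[1]
a=lambda u,v:(220+u/4-.4,105+v/4-.4); b=lambda u,v:(220+u/4-.4,185+v/4-.4)
for n,p,q in(("-yend",(163,585),(161,557)),("-yBack",(181,583),(178,555)),("+yBack",(230,50),(218,110)),("stickR",(127,475),(128,432))):
    X,r=tri([c1,c2],[a(*p),b(*q)]);print(n,X.round(1),np.round(r,1))
    print("  at z=98",onz(c1,a(*p),98).round(1),onz(c2,b(*q),98).round(1))
```

```text
-yend [ 512.6 -283.3   96. ] [0.1 0.1]
  at z=98 [ 512.6 -282.2   98. ] [ 512.4 -281.5   98. ]
-yBack [ 519.1 -282.7   95.6] [0. 0.]
  at z=98 [ 519.  -281.4   98. ] [ 519.  -280.6   98. ]
+yBack [531.5 -97.8  91.8] [0.4 0.4]
  at z=98 [531.3 -97.4  98. ] [530.5 -95.3  98. ]
stickR [ 500.  -262.4   47.1] [0. 0.]
  at z=98 [ 499.8 -239.7   98. ] [ 499.7 -224.3   98. ]
```

Run:
```python
from h import *
import bench;print([x for x in dir(bench) if not x.startswith('_')], getattr(bench,'pinch_z',None))
print(delta([518.5,-188.5,230],R.from_euler('xyz',[180,0,86.4],degrees=True).as_matrix()))
```

```text
['IKError', 'camera_model', 'get_image', 'observe', 'pinch_z', 'sign_off'] 53.900000000000006
(array([-307.4,   98.9,  170. ]), array([ 0.0008, -0.0003,  0.0617]))
```

play_rows --deltas '[[[-45,15,20],[0,0,0.01]],[[-95,30,45],[0,0,0.02]],[[-145,46,72],[0,0,0.03]],[[-195,62,100],[0,0,0.04]],[[-245,79,130],[0,0,0.05]],[[-285,92,155],[0,0,0.062]],[[-307.4,98.9,170],[0,0,0.062]],[[-307.4,98.9,170],[0,0,0.062]]]'

```text
t: 4.47
position: [518.0, -189.7, 227.0]
ee_rot: [-179.8, -0.2, 86.3]
contact_force: [1.2, 0.6, -0.1]
opening: 47.0
gripper_force: 0.0
```

play_rows --deltas '[[[0,0,0],[0,0,0]]]'

```text
t: 4.6
position: [518.8, -186.7, 229.7]
ee_rot: [-180.0, -0.1, 86.5]
contact_force: [1.1, 0.3, 0.9]
opening: 46.9
gripper_force: 0.0
```

Run:
```python
from h import *
s=observe();print(s['position'])
im,c=snap('w5')
cv2.imwrite('pics/w5z.png',cv2.resize(im,(768,576)))
print(proj(c,[518.5,-188.5,98]),proj(c,[530,-94,98]),proj(c,[512,-282,98]))
```

```text
[ 518.84472142 -186.67714756  229.70276219]
[250.92551549 209.88850928] [260.1346165   71.48910082] [249.76167316 314.84439001]
```

View pics/w5z.png

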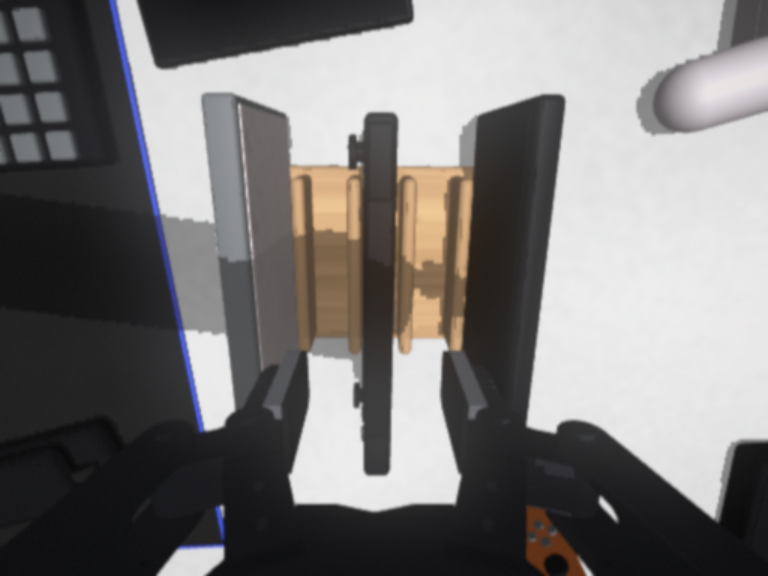

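The view shows the console's top edge centred between the open fingers, from (381,114) to (376,473), with clear gaps to both neighbours. I descend and close.

play_rows --deltas '[[[0,0.5,25],[0,0,0]],[[0,0.5,55],[0,0,0]],[[0,0.5,80],[0,0,0]],[[0,0.5,95],[0,0,0]],[[0,0.5,100],[0,0,0]],[[0,0.5,100],[0,0,0]]]'

```text
t: 5.4
position: [518.7, -187.6, 130.1]
ee_rot: [180.0, 0.0, 86.5]
contact_force: [0.8, -0.1, -0.3]
opening: 46.9
gripper_force: 0.0
```

play_rows --deltas '[[[0,0,0],[0,0,0]],[[0,0,0],[0,0,0]],[[0,0,0],[0,0,0]],[[0,0,0],[0,0,0]],[[0,0,0],[0,0,0]]]' --jaw 0

```text
t: 6.02
position: [518.7, -188.2, 130.3]
ee_rot: [180.0, 0.0, 86.4]
contact_force: [-0.9, -0.4, 6.1]
opening: 14.2
gripper_force: 59.2
```

Gripped at 14.2 mm opening with 59 N. I lift.

play_rows --deltas '[[[0,0,-12],[0,0,0]],[[0,0,-35],[0,0,0]],[[0,0,-65],[0,0,0]],[[0,0,-100],[0,0,0]],[[0,0,-130],[0,0,0]],[[0,0,-155],[0,0,0]],[[0,0,-170],[0,0,0]],[[0,0,-170],[0,0,0]]]'

```text
t: 7.02
position: [518.8, -188.2, 300.4]
ee_rot: [179.9, 0.0, 86.4]
contact_force: [0.3, 0.0, -3.5]
opening: 14.3
gripper_force: 59.5
```

```bash
cat >> h.py <<'E'
O=np.array([517.5,184.2,80]); Rc=(R.from_euler('z',-17,degrees=True)*R.from_euler('y',22,degrees=True)).as_matrix()
Rt=np.stack([Rc[:,1],Rc[:,0],-Rc[:,2]],1)
def tocr(x,y,z,g=(-1,0,120)): # console origin at cradle (x,y,z)
    return delta(O+Rc@np.array([x,y,z])-Rt@np.array(g,float),Rt)
E
python3 - <<'E'
from h import *
s=observe();print(s['position'],s['opening'],s['gripper_force'],s['contact_force'])
print(tocr(-11.5,-7,90))
im,c=snap('w6'); cv2.imwrite('pics/w6z.png',cv2.resize(im,(640,480)))
E
```

```text
[ 518.77897597 -188.1630975   300.41065497] 14.301808271502875 59.461201429367065 [ 0.3074301   0.02745678 -3.5237999 ]
(array([349.9,  40.4,  21.3]), array([0.3835, 0.0454, 0.2317]))
```

View pics/w6z.png

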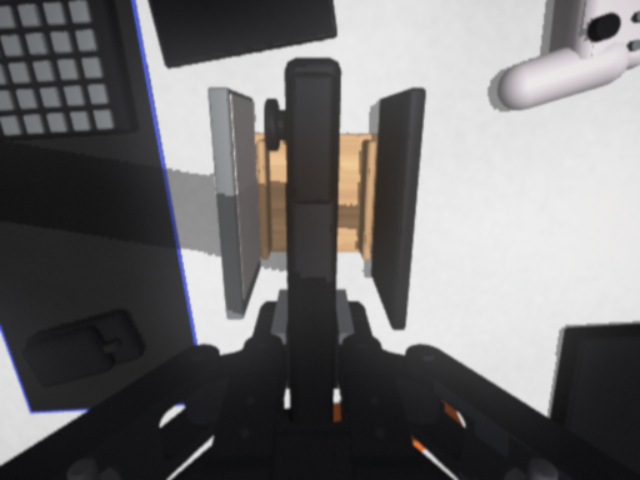

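The console hangs straight in the grip, its +y end's top edge at (314,58). I check its offset along the tool's x.

Run:
```python
from h import *
im,c=load('w6'); s=observe()
for z in(266.4,268.4): print((rot(s['ee_rot']).T@(onz(c,(251,46.6),z)-s['position'])).round(1))
```

```text
[92.9 -0.1 32.9]
[92.7 -0.1 30.9]
```

play_rows --deltas '[[[40,5,3],[0.044,0.005,0.026]],[[85,10,6],[0.093,0.011,0.056]],[[130,15,8],[0.142,0.017,0.086]],[[175,20,11],[0.192,0.023,0.116]],[[220,25,13],[0.241,0.029,0.146]],[[265,31,16],[0.29,0.034,0.175]],[[310,36,19],[0.34,0.04,0.205]],[[349.9,40.4,21.3],[0.3835,0.0454,0.2317]]]'

```text
t: 8.07
position: [580.4, 160.1, 276.4]
ee_rot: [-157.7, 0.1, 73.0]
contact_force: [-0.4, -0.4, -3.3]
opening: 14.3
gripper_force: 59.2
```

play_rows --deltas '[[[0,0,0],[0,0,0]],[[0,0,0],[0,0,0]],[[0,0,0],[0,0,0]]]'

```text
t: 8.45
position: [580.7, 156.9, 278.0]
ee_rot: [-157.9, 0.1, 72.9]
contact_force: [-0.5, 1.0, -3.2]
opening: 14.0
gripper_force: 59.2
```

Run:
```python
from h import *
s=observe();print(s['t'],s['position'],s['opening'],s['contact_force'])
print(tocr(-11.5,-7,90));print(tocr(-11.5,-7,15))
im,c=snap('w7'); cv2.imwrite('pics/w7z.png',cv2.resize(im,(768,576)))
for p in((6,103,50),(-20,95,50),(-24,34,5),(-24,56,5),(0,34,72),(0,56,72)): print(p,(proj(c,O+Rc@np.array(p,float))*1.5).round())
```

```text
8.45 [580.70895165 156.94995782 278.0058315 ] 14.024199124954364 [-0.49259838  1.0063856  -3.15568613]
(array([ 1.6, -0.8, -0.8]), array([-0.001 ,  0.0004, -0.0023]))
(array([ 1.6, -0.7, 74.2]), array([-0.001 ,  0.0004, -0.0023]))
(6, 103, 50) [413.  71.]
(-20, 95, 50) [358.  90.]
(-24, 34, 5) [356. 206.]
(-24, 56, 5) [355. 169.]
(0, 34, 72) [400. 224.]
(0, 56, 72) [401. 176.]
```

View pics/w7z.png

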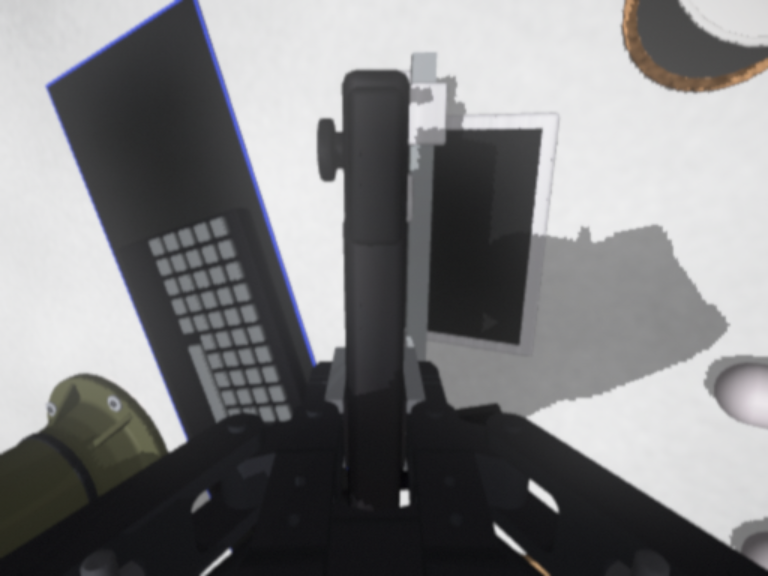

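The console stays aligned with the cradle, and its front and back faces line up between the lip and the rest. I lower it along the rest.

play_rows --deltas '[[[1.5,-0.7,15],[0,0,0]],[[1.5,-0.7,35],[0,0,0]],[[1.5,-0.7,52],[0,0,0]],[[1.5,-0.7,65],[0,0,0]],[[1.5,-0.7,74],[0,0,0]],[[1.5,-0.7,74],[0,0,0]],[[1.5,-0.7,74],[0,0,0]]]'

```text
t: 9.38
position: [554.2, 168.4, 210.6]
ee_rot: [-158.0, -0.0, 73.0]
contact_force: [0.5, -0.2, -2.6]
opening: 14.5
gripper_force: 59.1
```

play_rows --deltas '[[[0,0,2],[0,0,0]],[[0,0,4],[0,0,0]],[[0,0,6],[0,0,0]],[[0,0,8],[0,0,0]],[[0,0,8],[0,0,0]]]'

```text
t: 10.0
position: [550.7, 169.3, 202.5]
ee_rot: [-157.9, 0.0, 73.0]
contact_force: [-0.4, 0.5, -3.1]
opening: 14.2
gripper_force: 59.1
```

```bash
cat >> h.py <<'E'
def st():
    s=observe(); T=Rt.T@s['contact_force']; p=Rc.T@(s['position']-O)
    print(round(s['t'],2),"TCP cradle",p.round(1),"console est",(p+[0,-1,-120]).round(1),"F tool",T.round(1),"open",round(s['opening'],1),"grip",round(s['gripper_force'],1)," dcmd",tocr(-11.5,-7,5))
E
python3 -c "
from h import *
st()"
```

```text
10.0 TCP cradle [-12.4  -4.6 127.1] console est [-12.4  -5.6   7.1] F tool [0.4 0.6 3.1] open 14.2 grip 59.1  dcmd (array([-1.4,  0.9,  2.1]), array([-0.0017,  0.0002,  0.0001]))
```

play_rows --deltas '[[[0,0,2],[0,0,0]],[[0,0,4],[0,0,0]],[[0,1,4],[0,0,0]],[[0,2,4],[0,0,0]],[[0,3,4],[0,0,0]],[[0,3,4],[0,0,0]]]'

```text
t: 10.75
position: [552.2, 168.8, 197.9]
ee_rot: [-157.9, -0.0, 73.0]
contact_force: [0.6, -0.6, -1.4]
opening: 14.3
gripper_force: 59.1
```

```bash
python3 -c "
from h import *
st()"
```

```text
10.75 TCP cradle [ -9.2  -4.6 123.4] console est [-9.2 -5.6  3.4] F tool [-0.3  1.3  1.1] open 14.3 grip 59.1  dcmd (array([-1.4, -2.3, -1.6]), array([-0.0013, -0.0002, -0.    ]))
```

play_rows --deltas '[[[0,0.5,0],[0,0,0]],[[0,1,0],[0,0,0]],[[0,1.5,0],[0,0,0]],[[0,1.5,0],[0,0,0]]]'

```text
t: 11.25
position: [553.5, 168.4, 197.3]
ee_rot: [-157.9, -0.0, 73.0]
contact_force: [-1.2, -0.9, -1.9]
opening: 14.4
gripper_force: 59.1
```

```bash
python3 -c "
from h import *
st()"
```

```text
11.25 TCP cradle [ -7.8  -4.6 123.4] console est [-7.8 -5.6  3.4] F tool [-1.2 -0.1  2.1] open 14.4 grip 59.1  dcmd (array([-1.4, -3.7, -1.6]), array([-0.0013, -0.0001,  0.    ]))
```

play_rows --deltas '[[[0,0,1],[0,0,0]],[[0,0,2],[0,0,0]],[[0,0,2],[0,0,0]]]'

```text
t: 11.62
position: [552.6, 168.7, 195.4]
ee_rot: [-157.9, 0.0, 73.0]
contact_force: [0.4, -0.8, -3.9]
opening: 14.5
gripper_force: 59.1
```

play_rows --deltas '[[[0,0,0.7],[0,0,0]],[[0,0,0.7],[0,0,0]],[[0,0,0.7],[0,0,0]]]'

```text
t: 12.0
position: [552.5, 168.8, 194.9]
ee_rot: [-157.9, -0.0, 73.0]
contact_force: [-0.3, -0.5, -2.7]
opening: 14.2
gripper_force: 59.4
```

play_rows --deltas '[[[0,0,0.7],[0,0,0]],[[0,0,0.7],[0,0,0]],[[0,0,0.7],[0,0,0]]]'

```text
t: 12.38
position: [552.5, 168.8, 194.8]
ee_rot: [-158.0, -0.0, 73.0]
contact_force: [0.5, -1.5, 3.1]
opening: 14.6
gripper_force: 60.2
```

```bash
python3 -c "
from h import *
st()"
```

```text
12.38 TCP cradle [ -7.8  -4.5 120.7] console est [-7.8 -5.5  0.7] F tool [-1.2 -0.3 -3.2] open 14.6 grip 60.2  dcmd (array([-1.5, -3.7, -4.3]), array([-0.0007, -0.0003,  0.    ]))
```

The ledges are felt at about z = 0.7 mm, as expected. Next, ease it against the rest.

play_rows --deltas '[[[0,0.5,0],[0,0,0]],[[0,1,0],[0,0,0]],[[0,1,0],[0,0,0]]]'

```text
t: 12.75
position: [552.8, 168.7, 194.7]
ee_rot: [-157.9, 0.0, 73.0]
contact_force: [-0.2, -0.7, 5.9]
opening: 14.5
gripper_force: 60.7
```

```bash
python3 -c "
from h import *
st()"
```

```text
12.75 TCP cradle [ -7.5  -4.5 120.7] console est [-7.5 -5.5  0.7] F tool [-0.7 -2.2 -5.5] open 14.5 grip 60.7  dcmd (array([-1.5, -4. , -4.3]), array([-0.0024,  0.0002,  0.0003]))
```

play_rows --deltas '[[[0,0.5,0],[0,0,0]],[[0,1,0],[0,0,0]],[[0,1,0],[0,0,0]]]'

```text
t: 13.12
position: [553.3, 168.7, 194.5]
ee_rot: [-157.8, 0.0, 73.0]
contact_force: [-1.7, -2.3, 7.7]
opening: 14.4
gripper_force: 60.7
```

```bash
python3 -c "
from h import *
st()"
```

```text
13.12 TCP cradle [ -7.   -4.4 120.7] console est [-7.  -5.4  0.7] F tool [-2.7 -3.7 -6.8] open 14.4 grip 60.7  dcmd (array([-1.6, -4.6, -4.3]), array([-0.0033,  0.0003,  0.0007]))
```

play_rows --deltas '[[[1,0,0],[0,0,0]],[[2,0,0],[0,0,0]],[[3,0,0],[0,0,0]],[[3.5,0,0],[0,0,0]],[[3.5,0,0],[0,0,0]]]'

```text
t: 13.75
position: [554.0, 169.3, 194.4]
ee_rot: [-157.8, 0.3, 73.0]
contact_force: [-4.8, -8.0, 10.2]
opening: 14.5
gripper_force: 61.0
```

```bash
python3 -c "
from h import *
st()"
```

```text
13.75 TCP cradle [ -6.4  -3.6 120.8] console est [-6.4 -4.6  0.8] F tool [-9.1 -5.9 -8.6] open 14.5 grip 61.0  dcmd (array([-2.5, -5.1, -4.2]), array([-0.0037,  0.0048, -0.0014]))
```

play_rows --deltas '[[[0,0,0],[0,0,0]],[[0,0,0],[0,0,0]],[[0,0,0],[0,0,0]],[[0,0,0],[0,0,0]]]' --jaw 0.45

```text
t: 14.25
position: [554.9, 171.9, 193.2]
ee_rot: [-157.9, -0.0, 73.0]
contact_force: [-0.2, 0.0, -0.7]
opening: 38.5
gripper_force: 0.0
```

```bash
python3 -c "
from h import *
st(); im,c=snap('w8')
for n in ('scene','top'): cv2.imwrite(f'pics/{n}1.png',get_image(n)[:,:,::-1])"
```

```text
14.25 TCP cradle [ -5.9  -0.8 119.7] console est [-5.9 -1.8 -0.3] F tool [-0.   0.1  0.7] open 38.5 grip 0.0  dcmd (array([-5.2, -5.6, -5.3]), array([-0.0016, -0.0001,  0.0005]))
```

Released. I retreat along the rest direction.

play_rows --deltas '[[[0,-1,-12],[0,0,0]],[[0,-1,-35],[0,0,0]],[[0,-1,-60],[0,0,0]],[[0,-1,-90],[0,0,0]],[[0,-1,-120],[0,0,0]],[[0,-1,-150],[0,0,0]],[[0,-1,-170],[0,0,0]],[[0,-1,-170],[0,0,0]]]'

```text
t: 15.4
position: [616.1, 153.3, 353.3]
ee_rot: [-158.1, -0.1, 73.0]
contact_force: [0.0, 0.1, -0.2]
opening: 38.0
gripper_force: 0.0
```

Run:
```python
from h import *
st(); im,c=snap('w9')
g=cv2.cvtColor(im,cv2.COLOR_BGR2GRAY)
# rectify onto the console's front face plane? use top-edge plane: cradle z=88, sample along y at x=-7.5
def cr(x,y,z): return proj(c,O+Rc@np.array([x,y,z],float))
for x in(-12,-7.5,-3):
    print("top z=88 x",x,[ (y,int(g[int(round(v)),int(round(u))])) for y in range(76,110,2) for u,v in[cr(x,y,88)] if 0<=u<511 and 0<=v<383])
for y in(0,30,60,80):
    print("y",y,[(x,int(g[int(round(v)),int(round(u))])) for x in range(-30,20,2) for u,v in[cr(x,y,88)] if 0<=u<511 and 0<=v<383])
for x in(-12,-7.5,-3):
    print("stop z=50 x",x,[ (y,int(g[int(round(v)),int(round(u))])) for y in range(84,112,2) for u,v in[cr(x,y,50)] if 0<=u<511 and 0<=v<383])
```

```text
15.4 TCP cradle [ -6.6  -0.8 292.1] console est [ -6.6  -1.8 172.1] F tool [0.1 0.1 0.2] open 38.0 grip 0.0  dcmd (array([ -5.6,  -5.2, 167.1]), array([ 0.0018, -0.0022,  0.0002]))
top z=88 x -12 [(76, 79), (78, 79), (80, 79), (82, 80), (84, 75), (86, 81), (88, 99), (90, 221), (92, 114), (94, 176), (96, 223), (98, 230), (100, 208), (102, 230), (104, 231), (106, 231), (108, 232)]
top z=88 x -7.5 [(76, 74), (78, 75), (80, 75), (82, 76), (84, 74), (86, 76), (88, 97), (90, 222), (92, 113), (94, 174), (96, 221), (98, 227), (100, 207), (102, 233), (104, 233), (106, 231), (108, 229)]
top z=88 x -3 [(76, 65), (78, 67), (80, 68), (82, 68), (84, 69), (86, 71), (88, 116), (90, 222), (92, 112), (94, 177), (96, 225), (98, 227), (100, 206), (102, 230), (104, 230), (106, 230), (108, 230)]
y 0 [(-30, 235), (-28, 234), (-26, 234), (-24, 235), (-22, 235), (-20, 218), (-18, 222), (-16, 136), (-14, 66), (-12, 70), (-10, 68), (-8, 65), (-6, 64), (-4, 62), (-2, 72), (0, 131), (2, 119), (4, 69), (6, 103), (8, 105), (10, 105), (12, 105), (14, 104), (16, 65), (18, 44)]
y 30 [(-30, 235), (-28, 234), (-26, 236
[... 615 characters left out ...]
 (-14, 74), (-12, 79), (-10, 79), (-8, 77), (-6, 74), (-4, 71), (-2, 68), (0, 199), (2, 129), (4, 142), (6, 146), (8, 150), (10, 144), (12, 143), (14, 143), (16, 145), (18, 147)]
stop z=50 x -12 [(84, 79), (86, 75), (88, 79), (90, 157), (92, 221), (94, 114), (96, 129), (98, 211), (100, 228), (102, 223), (104, 216), (106, 230), (108, 231), (110, 231)]
stop z=50 x -7.5 [(84, 75), (86, 74), (88, 75), (90, 158), (92, 222), (94, 113), (96, 128), (98, 208), (100, 225), (102, 220), (104, 218), (106, 233), (108, 233), (110, 232)]
stop z=50 x -3 [(84, 71), (86, 72), (88, 74), (90, 162), (92, 221), (94, 112), (96, 128), (98, 210), (100, 227), (102, 221), (104, 217), (106, 231), (108, 230), (110, 230)]
```

The picture numbers show the console flat against the rest (top edge at x from -15 to -1 for every y). Its +y end is at about 89, so roughly 5 mm short of the stop, for the clamp to take up. I move to the clamp's outer side with the jaws shut.

play_rows --deltas '[[[-40,0,0],[0,0,0]],[[-90,0,0],[0,0,0]],[[-135,0,0],[0,0,0]],[[-170,0,15],[0,0,0]],[[-170,0,60],[0,0,0]],[[-170,-1,100],[0,0,0]],[[-170,-1,110],[0,0,0]],[[-170,-1,110],[0,0,0]]]' --jaw 0

```text
t: 16.45
position: [525.0, 3.1, 249.8]
ee_rot: [-157.9, 0.0, 73.0]
contact_force: [-0.3, -0.3, 1.2]
opening: -0.1
gripper_force: 0.0
```

Run:
```python
from h import *
st(); im,c=snap('w10')
g=cv2.cvtColor(im,cv2.COLOR_BGR2GRAY)
def cr(x,y,z): return proj(c,O+Rc@np.array([x,y,z],float))
for x in(-15,-7.5,0):
    print("z=50 x",x,[ (y,int(g[int(round(v)),int(round(u))])) for y in range(-150,-84,2) for u,v in[cr(x,y,50)] if 0<=u<511 and 0<=v<383])
```

```text
16.45 TCP cradle [  -7.9 -171.   179.9] console est [  -7.9 -172.    59.9] F tool [-0.4 -0.6 -1. ] open -0.1 grip 0.0  dcmd (array([165. ,  -3.5,  54.9]), array([-0.0019,  0.0002,  0.0003]))
z=50 x -15 [(-150, 69), (-148, 191), (-146, 233), (-144, 232), (-142, 231), (-140, 232), (-138, 233), (-136, 233), (-134, 233), (-132, 234), (-130, 233), (-128, 232), (-126, 232), (-124, 233), (-122, 211), (-120, 217), (-118, 229), (-116, 230), (-114, 156), (-112, 71), (-110, 227), (-108, 235), (-106, 235), (-104, 235), (-102, 187), (-100, 73), (-98, 72), (-96, 67), (-94, 66), (-92, 65), (-90, 64), (-88, 63), (-86, 62)]
z=50 x -7.5 [(-150, 55), (-148, 61), (-146, 134), (-144, 232), (-142, 233), (-140, 233), (-138, 232), (-136, 231), (-134, 231), (-132, 231), (-130, 231), (-128, 232), (-126, 232), (-124, 233), (-122, 210), (-120, 214), (-118, 228), (-116, 228), (-114, 154), (-112, 71), (-110, 226), (-108, 233), (-106, 233), (-104, 233), (-102, 104), (-100, 71), (-98, 67), (-96, 67), (-94, 68), (-92, 67), (-90, 65), (-88, 65), (-86, 64)]
z=50 x 0 [(-150, 52), (-148, 54), (-146, 60), (-144, 105), (-142, 230), (-140, 232), (-138, 233), (-136, 234), (-134, 233), (-132, 231), (-130, 232), (-128, 233), (-126, 234), (-124, 234), (-122, 211), (-120, 218), (-118, 228), (-116, 228), (-114, 153), (-112, 87), (-110, 228), (-108, 234), (-106, 233), (-104, 234), (-102, 202), (-100, 73), (-98, 59), (-96, 56), (-94, 55), (-92, 55), (-90, 55), (-88, 55), (-86, 54)]
```

The clamp's wall sits at y from about -122 to -114, clear of the fingers at -171. I lower, then push.

play_rows --deltas '[[[0,0,20],[0,0,0]],[[0,0,45],[0,0,0]],[[0,0,65],[0,0,0]],[[0,0,74],[0,0,0]],[[10,0,74],[0,0,0]],[[22,0,74],[0,0,0]],[[30,0,74],[0,0,0]],[[30,0,74],[0,0,0]]]'

```text
t: 17.5
position: [507.7, 41.1, 181.6]
ee_rot: [-158.0, -0.1, 73.1]
contact_force: [-0.4, -0.5, -0.8]
opening: 0.4
gripper_force: 0.0
```

play_rows --deltas '[[[3,0,0],[0,0,0]],[[6,0,0],[0,0,0]],[[9,0,0],[0,0,0]],[[12,0,0],[0,0,0]],[[15,0,0],[0,0,0]],[[15,0,0],[0,0,0]]]'

```text
t: 18.25
position: [511.7, 54.3, 181.2]
ee_rot: [-157.9, -0.0, 73.0]
contact_force: [-0.5, -2.5, 0.4]
opening: -0.1
gripper_force: 1.2
```

```bash
python3 -c "
from h import *
st()"
```

```text
18.25 TCP cradle [  -7.8 -125.9  106. ] console est [  -7.8 -126.9  -14. ] F tool [-2.6  0.1 -0.4] open -0.1 grip 1.2  dcmd (array([119.9,  -3.7, -19. ]), array([-0.0012, -0.    ,  0.0003]))
```

The clamp is sliding (about 2.6 N). I continue in small steps.

play_rows --deltas '[[[2,0,0],[0,0,0]],[[4,0,0],[0,0,0]],[[6,0,0],[0,0,0]],[[6,0,0],[0,0,0]]]'

```text
t: 18.75
position: [513.5, 60.0, 181.2]
ee_rot: [-157.9, -0.0, 73.0]
contact_force: [-1.0, -3.6, 1.8]
opening: 0.2
gripper_force: 1.6
```

play_rows --deltas '[[[1,0,0],[0,0,0]],[[2,0,0],[0,0,0]],[[3,0,0],[0,0,0]],[[3,0,0],[0,0,0]]]'

```text
t: 19.25
position: [514.0, 61.5, 181.2]
ee_rot: [-157.9, 0.1, 73.0]
contact_force: [-1.1, -5.4, 2.0]
opening: 0.2
gripper_force: 3.1
```

```bash
python3 -c "
from h import *
st()"
```

```text
19.25 TCP cradle [  -7.7 -118.3  106. ] console est [  -7.7 -119.3  -14. ] F tool [-5.5 -0.3 -2.1] open 0.2 grip 3.1  dcmd (array([112.3,  -3.9, -19.2]), array([-0.0018,  0.0019, -0.0011]))
```

play_rows --deltas '[[[1,0,0],[0,0,0]],[[2,0,0],[0,0,0]],[[3,0,0],[0,0,0]],[[3,0,0],[0,0,0]],[[3,0,0],[0,0,0]]]'

```text
t: 19.88
position: [514.9, 64.4, 181.2]
ee_rot: [-157.9, 0.1, 73.0]
contact_force: [-2.0, -6.9, 3.1]
opening: -0.1
gripper_force: 3.1
```

```bash
python3 -c "
from h import *
st()"
```

```text
19.88 TCP cradle [  -7.7 -115.3  106. ] console est [  -7.7 -116.3  -14. ] F tool [-7.1 -1.1 -2.9] open -0.1 grip 3.1  dcmd (array([109.3,  -3.9, -19.2]), array([-0.0018,  0.0019, -0.0012]))
```

play_rows --deltas '[[[1,0,0],[0,0,0]],[[2,0,0],[0,0,0]],[[2,0,0],[0,0,0]]]'

```text
t: 20.25
position: [515.5, 66.3, 181.2]
ee_rot: [-157.9, 0.1, 73.0]
contact_force: [-1.8, -5.9, 2.9]
opening: 0.2
gripper_force: 3.2
```

```bash
python3 -c "
from h import *
st()"
```

```text
20.25 TCP cradle [  -7.7 -113.4  106. ] console est [  -7.7 -114.4  -14. ] F tool [-6.1 -1.1 -2.7] open 0.2 grip 3.2  dcmd (array([107.3,  -3.9, -19.2]), array([-0.0018,  0.002 , -0.0013]))
```

The console is sliding along with the clamp at about 6 N. I continue until it meets the stop.

play_rows --deltas '[[[1,0,0],[0,0,0]],[[1.5,0,0],[0,0,0]],[[1.5,0,0],[0,0,0]]]'

```text
t: 20.62
position: [515.7, 66.9, 181.2]
ee_rot: [-157.9, 0.2, 73.0]
contact_force: [-2.6, -6.7, 4.0]
opening: -0.1
gripper_force: 4.2
```

play_rows --deltas '[[[1,0,0],[0,0,0]],[[1,0,0],[0,0,0]],[[1,0,0],[0,0,0]]]'

```text
t: 21.0
position: [515.7, 67.0, 181.2]
ee_rot: [-157.8, 0.3, 73.0]
contact_force: [-3.6, -10.1, 4.3]
opening: 0.2
gripper_force: 5.2
```

```bash
python3 -c "
from h import *
st()"
```

```text
21.0 TCP cradle [  -7.7 -112.6  106. ] console est [  -7.7 -113.6  -14. ] F tool [-10.7  -2.1  -3.9] open 0.2 grip 5.2  dcmd (array([106.5,  -4.2, -19.5]), array([-0.0027,  0.0047, -0.0028]))
```

The force jumps with no further travel, so the console is against the stop. I press once more, then back off and up.

play_rows --deltas '[[[1,0,0],[0,0,0]],[[1,0,0],[0,0,0]]]'

```text
t: 21.25
position: [515.8, 67.1, 181.1]
ee_rot: [-157.8, 0.4, 72.9]
contact_force: [-4.4, -10.5, 5.8]
opening: -0.1
gripper_force: 6.2
```

play_rows --deltas '[[[-6,0,0],[0,0,0]],[[-20,0,0],[0,0,0]],[[-35,0,0],[0,0,0]],[[-35,0,-30],[0,0,0]],[[-35,0,-80],[0,0,0]],[[-35,0,-130],[0,0,0]],[[-35,0,-150],[0,0,0]],[[-35,0,-150],[0,0,0]]]'

```text
t: 22.25
position: [561.2, 20.5, 321.3]
ee_rot: [-158.1, -0.1, 72.9]
contact_force: [0.1, -0.2, -1.0]
opening: 0.0
gripper_force: 0.0
```

play_rows --deltas '[[[45,0,0],[0,0,0]],[[90,0,-10],[0,0,0]],[[130,0,-20],[0,0,0]],[[140,0,-20],[0,0,0]],[[140,0,-20],[0,0,0]]]'

```text
t: 22.88
position: [607.9, 152.6, 337.3]
ee_rot: [-157.8, 0.1, 73.1]
contact_force: [-0.7, -1.0, -0.5]
opening: -0.1
gripper_force: 0.0
```

Run:
```python
from h import *
st(); im,c=snap('w11')
g=cv2.cvtColor(im,cv2.COLOR_BGR2GRAY)
def S(P): 
    u,v=proj(c,O+Rc@np.array(P,float)); return int(g[int(round(v)),int(round(u))]) if 0<=u<511 and 0<=v<383 else -1
for z,r in((88,range(82,108,2)),(50,range(84,112,2)),(88,range(-110,-84,2)),(50,range(-116,-84,2))): print("z",z,[(y,S((-7.5,y,z))) for y in r])
for y in(-60,0,60,80): print("y",y,[(x,S((x,y,88))) for x in range(-24,8,2)])
```

```text
22.88 TCP cradle [ -7.6  -3.8 274.4] console est [ -7.6  -4.8 154.4] F tool [-1.2 -0.2  0.6] open -0.1 grip 0.0  dcmd (array([ -1.9,  -3.4, 149.4]), array([-0.0032,  0.0017,  0.0007]))
z 88 [(82, 74), (84, 74), (86, 75), (88, 75), (90, 75), (92, 74), (94, 74), (96, 189), (98, 223), (100, 224), (102, 233), (104, 231), (106, 230)]
z 50 [(84, 74), (86, 75), (88, 75), (90, 75), (92, 76), (94, 72), (96, 76), (98, 82), (100, 221), (102, 223), (104, 224), (106, 233), (108, 232), (110, 230)]
z 88 [(-110, 31), (-108, 31), (-106, 31), (-104, 32), (-102, 32), (-100, 33), (-98, 35), (-96, 35), (-94, 36), (-92, 36), (-90, 37), (-88, 33), (-86, 35)]
z 50 [(-116, 38), (-114, 37), (-112, 33), (-110, 34), (-108, 36), (-106, 36), (-104, 37), (-102, 37), (-100, 39), (-98, 40), (-96, 41), (-94, 43), (-92, 44), (-90, 45), (-88, 45), (-86, 46)]
y -60 [(-24, 106), (-22, 92), (-20, 91), (-18, 91), (-16, 91), (-14, 88), (-12, 55), (-10, 44), (-8, 44), (-6, 71), (-4, 86), (-2, 86), (0, 86), (2, 84), (4, 68), (6, 68)]
y 0 [(-24, 235), (-22, 235), (-20, 219), (-18, 223), (-16, 127), (-14, 65), (-12, 69), (-10, 66), (-8, 63), (-6, 62), (-4, 60), (-2, 57), (0, 115), (2, 97), (4, 76), (6, 104)]
y 60 [(-24, 225), (-22, 224), (-20, 181), (-18, 229), (-16, 161), (-14, 68), (-12, 72), (-10, 70), (-8, 68), (-6, 66), (-4, 64), (-2, 58), (0, 100), (2, 86), (4, 74), (6, 108)]
y 80 [(-24, 232), (-22, 103), (-20, 75), (-18, 71), (-16, 72), (-14, 70), (-12, 77), (-10, 77), (-8, 73), (-6, 72), (-4, 67), (-2, 64), (0, 175), (2, 130), (4, 141), (6, 147)]
```

The end gap at the stop is gone (the console's end is at y of about 95), it is flat on the rest, and the robot is clear. Handing in.

```bash
python3 -c "
from bench import *
print(sign_off())"
```

```text
the job is handed in; nothing more can be done
None
```

The console is on the stand's ledges, flat against the back rest with its screen to the front, held between the clamp and the end stop, and the job is handed in. Sign-off returned no verdict. My last picture numbers showed the console's end at the stop and its top edge flat along the rest; the clamp's contact I know only from the push force.

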